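# Park the slide tray behind the keeper post

## Task

Park the long slide tray in the low metal bay that opens towards the robot. The keeper post in front of the bay's right-hand part is in the way: push the tray's right end forward so that the tray slants, push it on past the left of the post until that end is in behind the post, then push the left end round until the tray lies fully home, its whole length flat along the back wall. Only push with the fingertips, keep the tray flat on the desk all the time (never lift or tip it), leave the loose things around it where they are, and take the hand away at the end.

Things in the scene. Friction and masses are not known exactly. Their poses are not given: they have to be found in the camera images.
- slide_tray: long grey open tray holding two glass slides; 180 mm along its y axis, 34 mm along x, 24 mm high, stiff; about 0.35 kg, slides on the desk with ordinary friction. Origin at the centre of its underside. It starts in front of the bay (nearer the robot), offset to the left, up to 30 degrees askew; its +y end is its left end, its +x side faces the bay.
- tray_right_end (a point): middle of the tray's right (-y) end face, 12 mm above the desk
- tray_left_end (a point): middle of the tray's left (+y) end face, 12 mm above the desk
- bay: low aluminium bay fixed to the desk, open towards the robot, no floor, walls 30 mm high. Origin at desk level in the middle of the inner face of its back wall (8 mm thick, y from -122 to +122 mm); x points into that wall, away from the robot, y to the left along it. Between the cheeks (10 mm thick) it is 225 mm long.
- left_cheek (a point): top front corner of the left cheek's inner face: bay x = -46, y = +112, 30 mm high; the cheek runs from here back to the wall
- right_cheek (a point): top front corner of the right cheek's inner face: bay x = -74, y = -112, 30 mm high; the cheek runs from here back to the wall. A bar 10 mm high and 12 mm wide (x = -74 to -62) joins its front end to the keeper post
- keeper_post (a point): top of the keeper post, an upright steel rod 12 mm thick and 52 mm high, fixed in the bay's frame at x = -68, y = -55 mm. Between the post and the back wall is a gap of 62 mm; between the post and the left cheek the opening is 161 mm, shorter than the tray, so the tray cannot go in square.
- cup_1: bystander: white specimen cup with a red lid, 57 mm wide, 60 mm high; origin at the centre of its underside
- coverslips: bystander: small carton 46 x 46 x 19 mm; origin at the centre of its underside
- tally_counter: bystander: tally counter 28 x 48 x 50 mm; origin at the centre of its underside
- forceps: bystander: steel forceps lying, 129 mm long, 10 mm high; origin under its middle
- oil_bottle: bystander: brown dropper bottle 30 mm wide, 84 mm high; origin at the centre of its underside

How it is judged:
By the outcome, as a careful person would: the job done as asked, in the order asked, and still so for the second after the job is handed in, with the robot touching nothing.
It also fails if it takes over 72 s, if anything falls off the work surface, if the arm or the gripper's body presses on something with over 40 N, if the wrist force passes 120 N, or if a joint passes its speed limit or range.

## Robot

A 6-joint arm with a two-finger parallel gripper is mounted at the origin on the work surface; the furniture and walls round the work are solid. World frame = base frame: x ahead of the robot, y to its left, z up, the work surface at z = 0. Lengths are in m, angles in rad, forces in N, time in s.
With the tool pointing down it reaches from about 0.3 to 0.875 m from the base axis. Payload 4.2 kg.
Tool frame: the origin (TCP) lies at the very end of the fingers, on their centre line; the grasp point (between the pads) lies 19 mm behind it (bot.pinch_z is the distance from the TCP to the grasp point, in m); z points along the fingers, y is the direction in which the jaws open and shut (so a half turn about z gives the same grasp; the last joint's range is limited). The gripper opens to 85 mm and grips with 20 to 120 N. Pads are 22 mm wide; open, the fingers measure 114 mm over their backs; the gripper's body (76 mm by 85 mm) begins 54 mm behind the grasp point. The pads swing forward as they close: fully open they stand 13 mm farther back than shut.
Start: joints at [1.226, 0.32, 1.565, -0, 1.257, -0.02], TCP at [0.183, 0.545, 0.231] pointing down, gripper open.
Joint ranges: [-3.11, 3.11], [-0.84, 2.01], [0.21, 2.61], [-1.34, 4.49], [0.05, 2.63], [-2.56, 2.56]. Speed limits (rad/s): [2.57, 2.57, 3.14, 3.14, 3.14, 3.14].

## Interface

Orientations are given as a 3x3 rotation matrix whose columns are the frame's x, y, z axes.
In Python, from cell import bot gives the robot as it stands.
- The arm moves only by the shell command python3 -m jog 'ROWS'. ROWS is JSON, a list of rows, each a list of 5 numbers: the shift along the tool's x, y, z in mm, then the turn about the tool's z in rad, then the closure, from 0 (fully open) to 1 (shut). A call has 1 to 12 rows; each row is the pose to reach, as a shift and turn from the pose commanded when the call began, along the tool's axes at that moment; what a row does not reach only later rows make up. A row lasts 1/8 s, in which the tool goes at most 62.5 mm and 10.7 degrees, less where a joint would pass 70% of its speed; a pose out of reach is approached as far as the arm can. A call with a gripper value outside its range is refused whole. The fingers move at their own pace and stop on an object; the grip force is fixed at half the most. Time passes only in rows, so rows that repeat a pose let the fingers close. It gives the time, the measured TCP pose, the force and the opening at its end, in the units of the state.
- bot.state(): the state, without advancing time (a new reading comes with each control period).
- bot.camera(name): name is "scene" or "top"; returns a dict with "image" (384x512x3 uint8, red, green, blue), "range_z" (384x512 float32, m along the optical axis (not along the pixel's ray), 0 where there is no reading), "mtx" (3x3 intrinsics, pixels), "extrinsics" (4x4, takes a point from world to camera coordinates). Camera axes: x right, y down, z forward; pixel columns grow to the right and rows downward; lengths in m; the calibration is good to about 2 mm. A picture is of the moment at which its call begins.
- bot.hand_in(): hands the job in, once; it reports no verdict.
The state is a dict: "t": time; "joints": joint angles; "joint_vel": joint speeds; "joint_torque": joint torques, N m; "ee_pos": TCP position; "orientation": TCP orientation; "wrist_force": force on the tool from outside, world axes, zero at the start; "wrist_torque": the same for the moment, N m; "width": opening from 0.0 (shut) to 1.0 (fully open).
Only numpy, scipy, OpenCV 4.12 (cv2) and the standard library are available. Lean on these libraries where they do the work, as an engineer would, in place of code of your own. Each camera call takes 0.05 s, during which the arm holds its last target. There are 200 camera calls.

## Working session

There is one attempt and no reset: what is moved stays moved. The work goes in short steps, Python scripts to look and compute and a shell command to move; the robot and the scene stay as the last step left them, time stands still between calls to the robot, and variables do not carry over. Pictures are saved under pics/ and viewed, on a budget of 10 in all, crops included, one or two more only if the job needs it, and the job is handed in when it is done.

```bash
mkdir -p pics; ls
python3 - <<'E'
from cell import bot
import cv2,numpy as np
s=bot.state();print(s['t'],s['ee_pos'],np.round(s['orientation'],3).tolist(),s['width'])
for n in('top','scene'):
    c=bot.camera(n);np.savez(f'pics/{n}0.npz',**c)
    cv2.imwrite(f'pics/{n}0.png',c['image'][...,::-1]);print(n,np.round(c['mtx'],1).tolist(),np.round(c['extrinsics'],3).tolist())
E
```

```text
pics
0.0 [0.18334377 0.54446969 0.23047442] [[-0.948, 0.319, -0.001], [0.319, 0.948, -0.002], [0.0, -0.002, -1.0]] 0.9994384509230537
top [[470.7, 0.0, 259.3], [0.0, 470.7, 187.0], [0.0, 0.0, 1.0]] [[0.018, -1.0, 0.002, 0.078], [-0.997, -0.018, -0.075, 0.505], [0.075, -0.0, -0.997, 1.095], [0.0, 0.0, 0.0, 1.0]]
scene [[436.3, 0.0, 259.0], [0.0, 436.3, 189.6], [0.0, 0.0, 1.0]] [[0.894, -0.448, 0.001, -0.443], [-0.396, -0.792, -0.466, 0.309], [0.209, 0.416, -0.885, 0.812], [0.0, 0.0, 0.0, 1.0]]
```

View pics/top0.png

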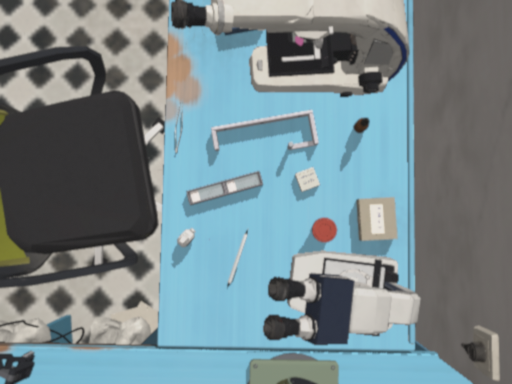

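View pics/scene0.png

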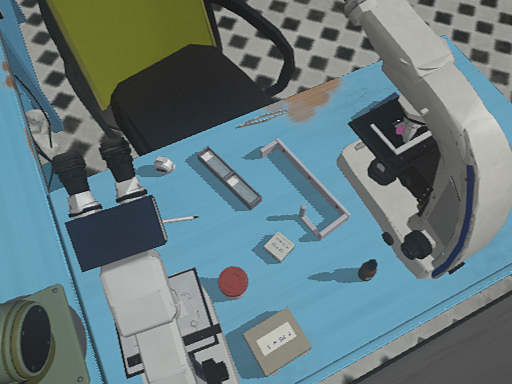

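The top view (image up is +x) shows the tray from (190,198) to (260,178) and the bay with its back wall from (213,127) to (312,114). The post is at about (291,146), the carton at (307,180), the forceps at (178,130), and the cup lid at (324,230). Next I measure from the range data.

```bash
cat > h.py <<'E'
import cv2,numpy as np
def world(c):
    v,u=np.mgrid[:384,:512]; z=c['range_z'];K=c['mtx']
    p=np.stack([(u-K[0,2])*z/K[0,0],(v-K[1,2])*z/K[1,1],z],-1)
    E=c['extrinsics']; return (p-E[:3,3])@E[:3,:3], z>0
def cloud(cs,box,zr):
    o=[]
    for c in cs:
        w,ok=world(c); m=ok&(w[...,0]>box[0])&(w[...,0]<box[1])&(w[...,1]>box[2])&(w[...,1]<box[3])&(w[...,2]>zr[0])&(w[...,2]<zr[1])
        o.append(w[m])
    return o
def ortho(c,h,box,s):  # s px per m ; up=+x, left=+y
    x0,x1,y0,y1=box
    W,H=int((y1-y0)*s),int((x1-x0)*s)
    j,i=np.meshgrid(np.arange(W),np.arange(H))
    P=np.stack([x1-i/s,y1-j/s,np.full(i.shape,h)],-1)@c['extrinsics'][:3,:3].T+c['extrinsics'][:3,3]
    q=P@c['mtx'].T
    return cv2.remap(c['image'],(q[...,0]/q[...,2]).astype('f4'),(q[...,1]/q[...,2]).astype('f4'),cv2.INTER_CUBIC)
def grid(im,box,s,d=.05):
    x0,x1,y0,y1=box
    for x in np.arange(np.ceil(x0/d)*d,x1,d):
        r=int((x1-x)*s);cv2.line(im,(0,r),(im.shape[1],r),(255,255,0),1);cv2.putText(im,f'{x:.2f}',(0,r-2),0,.4,(255,0,0),1)
    for y in np.arange(np.ceil(y0/d)*d,y1,d):
        r=int((y1-y)*s);cv2.line(im,(r,0),(r,im.shape[0]),(255,255,0),1);cv2.putText(im,f'{y:.2f}',(r+1,10),0,.4,(255,0,0),1)
    return im
E
python3 - <<'E'
from h import *
cs=[dict(np.load(f'pics/{n}0.npz')) for n in('top','scene')]
box=(.38,.72,-.15,.3)
w,ok=world(cs[0])
for n,(u,v) in dict(tray=(225,187),post=(291,146),carton=(307,180),bl=(214,127),br=(312,114),lc=(215,148),rc=(316,142),forc=(178,130),cup=(324,230)).items(): print(n,np.round(w[v,u],3))
for n,zr,b in(('tray',(.014,.03),(.38,.56,.02,.3)),('bay',(.02,.04),(.5,.72,-.15,.25)),('post',(.04,.06),(.5,.72,-.12,.25)),('carton',(.013,.025),(.45,.56,-.1,.02))):
    for p in cloud(cs,b,zr):
        if len(p)>3: print(n,len(p),np.round(p.mean(0),3),cv2.minAreaRect(p[:,:2].astype('f4')*1000), cv2.boxPoints(cv2.minAreaRect(p[:,:2].astype('f4')*1000)).round().tolist())
im=[ortho(c,.027,box,1150) for c in cs]
for a in im: grid(a,box,1150)
s=np.vstack(im);s=cv2.resize(s,None,fx=.76,fy=.76,interpolation=cv2.INTER_AREA)
print(s.shape);cv2.imwrite('pics/o1.png',s[...,::-1])
E
```

```text
tray [0.502 0.168 0.023]
post [0.599 0.015 0.047]
carton [ 0.523 -0.025  0.019]
bl [0.644 0.197 0.028]
br [ 0.679 -0.035  0.029]
lc [0.593 0.193 0.029]
rc [ 0.612 -0.045  0.03 ]
forc [0.64  0.287 0.001]
cup [ 0.406 -0.06   0.063]
tray 1077 [0.498 0.173 0.019] ((488.6568908691406, 185.59042358398438), (97.58790588378906, 219.7894744873047), 39.315189361572266) [[381.0, 240.0], [521.0, 70.0], [596.0, 131.0], [457.0, 302.0]]
tray 1240 [0.499 0.169 0.019] ((488.86346435546875, 186.10260009765625), (99.73558044433594, 224.37042236328125), 39.03591537475586) [[379.0, 242.0], [521.0, 68.0], [598.0, 130.0], [457.0, 305.0]]
bay 999 [0.613 0.064 0.027] ((595.4619750976562, 40.916259765625), (189.63601684570312, 380.8792419433594), 0.2845713496208191) [[500.0, 231.0], [502.0, -150.0], [691.0, -149.0], [689.0, 232.0]]
bay 1254 [0.611 0.059 0.027] ((596.0458984375, 42.299346923828125), (191.39312744140625, 383.5524597167969), 0.06894847005605698) [[500.0, 234.0], [501.0, -150.0], [692.0, -149.0], [692.0, 234.0]]
post 26 [0.603 0.017 0.05 ] ((603.4337158203125, 17.136791229248047), (10.007402420043945, 10.62242603302002), 45.02421188354492) [[596.0, 17.0], [604.0, 10.0], [611.0, 17.0], [603.0, 24.0]]
post 34 [0.604 0.014 0.05 ] ((604.8064575195312, 14.128375053405762), (9.992107391357422, 10.332450866699219), 57.63457107543945) [[598.0, 13.0], [606.0, 7.0], [612.0, 16.0], [603.0, 21.0]]
carton 373 [ 0.526 -0.026  0.019] ((526.40185546875, -26.10303497314453), (45.80954360961914, 46.29312515258789), 21.417329788208008) [[497.0, -13.0], [514.0, -56.0], [556.0, -39.0], [539.0, 4.0]]
carton 501 [ 0.527 -0.029  0.019] ((527.1875, -28.09973907470703), (47.2159309387207, 46.3123779296875), 21.35478973388672) [[497.0, -15.0], [514.0, -58.0], [558.0, -41.0], [541.0, 2.0]]
(593, 393, 3)
```

View pics/o1.png

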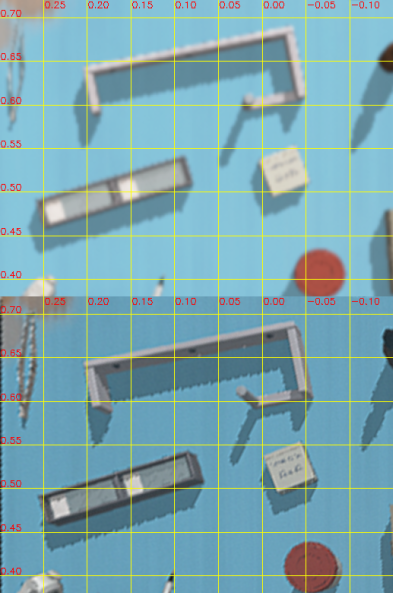

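Both ortho views agree on the tray, bay, post and carton. Now I fit the bay and tray poses, and check the height of the microscope near the arm.

```bash
cat >> h.py <<'E'
from scipy.optimize import minimize
def rb(p,q,x0,x1,y0,y1):
    return np.hypot(np.maximum(0,np.maximum(x0-p,p-x1)),np.maximum(0,np.maximum(y0-q,q-y1)))
def loc(P,x): # world->local
    c,s=np.cos(x[2]),np.sin(x[2]);d=P[:,:2]-x[:2];return d[:,0]*c+d[:,1]*s,-d[:,0]*s+d[:,1]*c
def baycost(x,P):
    p,q=loc(P,x)
    ds=np.stack([rb(p,q,0,.008,-.122,.122),rb(p,q,-.046,.008,.1125,.1225),rb(p,q,-.074,.008,-.1225,-.1125)])
    d=ds.min(0); a=np.maximum(0,np.abs(np.clip(p,-9,9)*0))
    return np.minimum(d,.01).sum()*1+ -0
def trayfit(P,x0):
    # outline: points inside 180x34 ; tight via min area rect centre
    p,q=loc(P,x0)
    r=cv2.minAreaRect((P[:,:2]*1000).astype('f4'));return r
E
python3 - <<'E'
from h import *
cs=[dict(np.load(f'pics/{n}0.npz')) for n in('top','scene')]
for i,c in enumerate(cs):
    P=cloud([c],(.55,.72,-.07,.23),(.022,.036))[0]
    x0=np.array([.660,.082,.188]); p,q=loc(P,x0)
    P=P[(p>-.085)&~((np.hypot(p+.068,q+.055)<.02))]
    best=min((minimize(lambda x:baycost(x,P),x0+d,method='Nelder-Mead',options=dict(xatol=1e-5,fatol=1e-6,initial_simplex=(x0+d)+np.vstack([np.zeros(3),np.diag([.006,.006,.04])]))) for d in ([0,0,0],[.004,.004,.02],[-.004,-.004,-.02])),key=lambda r:r.fun)
    p,q=loc(P,best.x);
    print('bay',best.x.round(4),best.fun/len(P),'p range back',np.percentile(p[abs(q)<.1],[2,98]).round(4),'q',np.percentile(q[p<-.01],[1,99]).round(4),np.median(q[(p<-.01)&(q>0)]),np.median(q[(p<-.01)&(q<0)]))
    pp=cloud([c],(.58,.63,-.02,.05),(.045,.058))[0]; print('post',np.array(loc(pp,best.x)).mean(1).round(4))
    P=cloud([c],(.38,.6,.02,.3),(.010,.03))[0]; p,q=loc(P,best.x); P=P[(p<-.085)&(P[:,0]>.44)]
    r=cv2.minAreaRect((P[:,:2]*1000).astype('f4'));print('tray',len(P),r,cv2.boxPoints(r).round().tolist())
w=np.vstack([world(c)[0][world(c)[1]] for c in cs])
for x in np.arange(.05,.45,.05):
    print('%.2f'%x,[ (lambda m: int(1000*w[m,2].max()) if m.any() else -1)((abs(w[:,0]-x)<.025)&(abs(w[:,1]-y)<.025)) for y in np.arange(.3,-.3,-.05)])
E
```

```text
bay [0.6597 0.0839 0.1936] 1.9137271117408793e-05 p range back [-0.0002  0.0083] q [-0.1221  0.122 ] 0.11706028695555983 -0.11704229437071319
post [-0.068  -0.0548]
tray 1125 ((502.2005615234375, 169.5894775390625), (34.71356201171875, 179.7123260498047), 16.849288940429688) [[460.0, 251.0], [512.0, 79.0], [545.0, 89.0], [493.0, 261.0]]
bay [0.6608 0.0812 0.191 ] 2.7346483545991525e-05 p range back [-0.0002  0.0084] q [-0.1222  0.1226] 0.11578998090805176 -0.1179328053720922
post [-0.0682 -0.0551]
tray 1238 ((503.6037292480469, 167.61251831054688), (35.06049728393555, 181.0655059814453), 16.459489822387695) [[461.0, 249.0], [512.0, 76.0], [546.0, 86.0], [495.0, 259.0]]
0.05 [2, 1, 1, 0, 16, 182, 206, 204, 171, 1, 1, 4]
0.10 [1, 3, 1, 1, 17, 173, 202, 200, 17, 1, 1, 2]
0.15 [5, 7, 6, 5, 5, 5, 5, 5, 5, 5, 5, 17]
0.20 [8, 6, 7, 5, 5, 6, 42, 173, 177, 184, 84, 19]
0.25 [5, 5, 7, 9, 406, 424, 400, 382, 350, 324, 265, 16]
0.30 [6, 6, 7, 12, 403, 425, 405, 386, 352, 328, 266, 45]
0.35 [33, 50, 6, 13, 10, 425, 404, 386, 180, 185, 94, 46]
0.40 [29, 54, 5, 8, 12, 6, 5, 67, 64, 36, 37, 36]
```

```bash
cat >> h.py <<'E'
BAY=np.array([.6603,.0826,.192])
def shift(x,y,z,yawdeg): # world target -> row (mm, rad) from current pose
    from cell import bot
    s=bot.state();R=np.array(s['orientation']);d=R.T@(np.array([x,y,z])-s['ee_pos'])*1000
    cur=np.degrees(np.arctan2(R[1,0],R[0,0]));return d.round(1),round(-np.radians((yawdeg-cur+180)%360-180),3)
E
python3 - <<'E'
from h import *
cs=[dict(np.load(f'pics/{n}0.npz')) for n in('top','scene')]
w=np.vstack([world(c)[0][world(c)[1]] for c in cs])
for z in (.1,.2,.3,.35,.4):
    m=(w[:,2]>z)&(w[:,2]<z+.1)&(w[:,0]<.45)&(w[:,0]>.17)&(w[:,1]>-.15)&(w[:,1]<.3);q=w[m]
    print(z,m.sum(),np.percentile(q,[.5,99.5],axis=0).round(3).tolist())
print(shift(.45,.30,.2,130),shift(.47,.083,.15,130))
E
```

```text
0.1 3616 [[0.203, -0.15, 0.168], [0.352, -0.045, 0.185]]
0.2 818 [[0.246, -0.15, 0.221], [0.316, -0.08, 0.299]]
0.3 16562 [[0.234, -0.141, 0.306], [0.339, 0.04, 0.399]]
0.35 13445 [[0.233, -0.074, 0.35], [0.339, 0.072, 0.424]]
0.4 3162 [[0.248, 0.019, 0.4], [0.339, 0.076, 0.425]]
(array([-330.7, -146.6,   30.8]), np.float64(0.548)) (array([-419. , -345.8,   81.1]), np.float64(0.548))
```

```bash
python3 -m jog '[[-60,-27,5,0.1,1],[-120,-54,10,0.2,1],[-180,-81,15,0.3,1],[-240,-108,20,0.4,1],[-295,-130,26,0.5,1],[-331,-147,31,0.548,1],[-331,-147,31,0.548,1]]'
python3 - <<'E'
from h import *
from cell import bot
print(bot.state()['joints'],shift(.47,.081,.10,130))
E
```

```text
t: 0.98
ee_pos: [0.452, 0.2975, 0.1993]
orientation: [[-0.639, 0.769, -0.001], [0.769, 0.639, -0.001], [-0.0, -0.002, -1.0]]
wrist_force: [0.2, -0.4, -0.6]
width: -0.004
[ 5.61161375e-01  2.90160461e-01  1.69178701e+00 -5.74749442e-04
  1.16137694e+00 -1.31591070e-01] (array([-178. , -124.2,   99.6]), np.float64(-0.005))
```

```bash
python3 -m jog '[[-45,-31,25,0,1],[-90,-62,50,0,1],[-135,-93,75,0,1],[-178,-124,100,0,1],[-178,-124,140,0,1],[-178,-124,185,0,1],[-178,-124,188,0,1],[-178,-124,188,0,1]]'
python3 - <<'E'
from h import *
from cell import bot
c=bot.camera('scene');cv2.imwrite('pics/s2.png',c['image'][...,::-1]);print(shift(.514,.094,.011,130),shift(.53,.099,.011,130))
E
```

```text
t: 1.98
ee_pos: [0.4702, 0.0848, 0.0131]
orientation: [[-0.644, 0.765, 0.001], [0.765, 0.644, 0.0], [-0.0, 0.001, -1.0]]
wrist_force: [0.2, -0.4, 0.6]
width: 0.003
(array([-20.7,  39. ,   2.8]), np.float64(0.001)) (array([-27.2,  54.5,   2.8]), np.float64(0.001))
```

View pics/s2.png

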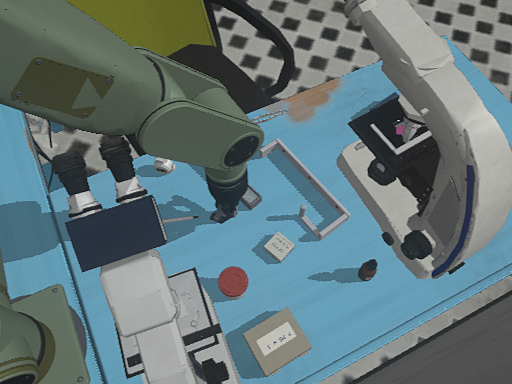

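```bash
python3 -m jog '[[-4,9,2,0,1],[-8,18,2,0,1],[-9,23,2,0,1],[-10,28,2,0,1],[-11,33,2,0,1],[-13,38,2,0,1],[-14,43,2,0,1],[-15,48,2,0,1],[-16.5,52,2,0,1],[-16.5,52,2,0,1]]'
cat >> h.py <<'E'
def traypose(show=True):
    """fit visible top-rim/tray points (z .01-.03) to a 34x180 rectangle, both cameras"""
    from cell import bot
    out=[]
    for n in('top','scene'):
        c=bot.camera(n);P=cloud([c],(.42,.72,-.06,.30),(.010,.031))[0];p,q=loc(P,BAY)
        bay=(p>-.004)|(q<-.107)|((q>.106)&(p>-.052))|((q<-.04)&(p<-.058)) ; P=P[~bay]
        m=np.zeros((400,400),np.uint8);ij=np.stack([(P[:,1]+.08)*1000,(P[:,0]-.4)*1000],1).astype(int);m[ij[:,1],ij[:,0]]=1
        m=cv2.dilate(m,np.ones((7,7)));k,lab,st,_=cv2.connectedComponentsWithStats(m)
        L=lab[ij[:,1],ij[:,0]];b=np.bincount(L);P=P[L==b.argmax()]
        r=cv2.minAreaRect((P[:,:2]*1000).astype('f4'));B=cv2.boxPoints(r)/1000
        p,q=loc(np.vstack([B,[np.array(r[0])/1000]]),BAY)
        a,e=(B[1]-B[0],B[2]-B[1]);l=a if np.hypot(*a)>np.hypot(*e) else e;l=l*np.sign(l[1])
        yaw=np.degrees(np.arctan2(-l[0],l[1]))
        print(n,'size',np.round(r[1],1),'c_world',np.round(r[0],1),'yaw',round(yaw,1),'BAY c',(p[4]*1e3).round(1),(q[4]*1e3).round(1),'th',round(yaw-np.degrees(BAY[2]),1),'corners',np.stack([p[:4],q[:4]],1).round(3).tolist())
        cv2.imwrite(f'pics/l_{n}.png',c['image'][...,::-1])
E
python3 -c "
from h import *;traypose()"
```

```text
t: 3.28
ee_pos: [0.5208, 0.1051, 0.0104]
orientation: [[-0.643, 0.766, 0.001], [0.766, 0.643, 0.001], [-0.0, 0.001, -1.0]]
wrist_force: [-0.4, 0.1, -0.3]
width: 0.001
top size [34.6 81.3] c_world [485.4 220.3] yaw 32.2 BAY c -145.4 168.6 th 21.2 corners [[-0.176, 0.2], [-0.147, 0.124], [-0.115, 0.137], [-0.144, 0.213]]
scene size [ 36.2 112. ] c_world [494.7 206.3] yaw 32.1 BAY c -138.9 153.0 th 21.1 corners [[-0.176, 0.199], [-0.136, 0.094], [-0.102, 0.107], [-0.142, 0.212]]
```

```bash
python3 -m jog '[[-0.5,5,0,0,1],[-1,10.5,0,0,1],[-1,10.5,0,0,1],[-1,-10,0,0,1],[0,-35,-10,0,1],[0,-35,-60,0,1],[100,0,-120,0,1],[150,30,-120,0,1],[150,30,-120,0,1]]'; python3 -c "
from h import *;traypose()"
```

```text
t: 4.5
ee_pos: [0.4466, 0.2411, 0.1317]
orientation: [[-0.643, 0.766, 0.002], [0.766, 0.643, 0.002], [-0.0, 0.003, -1.0]]
wrist_force: [0.3, 0.0, 0.1]
width: -0.0
top size [ 34.6 159.1] c_world [520.8 174.1] yaw 37.5 BAY c -119.5 116.5 th 26.5 corners [[-0.17, 0.18], [-0.099, 0.038], [-0.068, 0.053], [-0.139, 0.195]]
scene size [ 36.7 180.9] c_world [515.8 180.7] yaw 37.6 BAY c -123.1 123.9 th 26.6 corners [[-0.18, 0.197], [-0.099, 0.035], [-0.066, 0.051], [-0.147, 0.213]]
```

Run:
```python
from h import *
for n in('top','scene'):
    c=dict(np.load(f'pics/{n}0.npz'));P=cloud([c],(.34,.43,.2,.3),(.03,.06))[0];r=cv2.minAreaRect((P[:,:2]*1000).astype('f4'));print(n,r,P.max(0),cv2.boxPoints(r).round().tolist())
print(shift(.4423,.2769,.011,127.5))
```

```text
top ((382.16058349609375, 257.1047058105469), (24.738954544067383, 37.611915588378906), 47.49968338012695) [0.39982036 0.27525715 0.05483483] [[360.0, 261.0], [388.0, 235.0], [404.0, 254.0], [377.0, 279.0]]
scene ((383.5881652832031, 255.1935272216797), (27.507966995239258, 38.39625549316406), 49.31697082519531) [0.40294731 0.26656288 0.05284629] [[360.0, 257.0], [389.0, 232.0], [407.0, 253.0], [378.0, 278.0]]
(array([ 28.5,  17.4, 121.3]), np.float64(0.048))
```

```bash
python3 -m jog '[[28.5,17.5,0,0.048,1],[28.5,17.5,30,0.048,1],[28.5,17.5,80,0.048,1],[28.5,17.5,121,0.048,1],[28.5,17.5,121,0.048,1],[28.5,17.5,121,0.048,1]]'; python3 -c "
from h import *;print(shift(.4423,.2769,.011,127.5))"
```

```text
t: 5.35
ee_pos: [0.4429, 0.2722, 0.0104]
orientation: [[-0.605, 0.796, 0.002], [0.796, 0.605, 0.001], [-0.0, 0.002, -1.0]]
wrist_force: [-0.4, -0.2, 0.9]
width: 0.003
(array([ 4.1,  2.4, -0.6]), np.float64(-0.005))
```

```bash
python3 -m jog '[[-5,2,0,0,1],[-10,2.5,0,0,1],[-15,2.5,0,0,1],[-21,2.5,0,0,1],[-27,2.5,0,0,1],[-33,2.5,0,0,1],[-39,2.5,0,0,1],[-45,2.5,0,0,1],[-51,2.5,0,0,1],[-57,2.5,0,0,1],[-63,2.5,0,0,1],[-63,2.5,0,0,1]]'; python3 -c "
from h import *;traypose();print(shift(.4423,.2769,.011,127.5))"
```

```text
t: 6.85
ee_pos: [0.4824, 0.2226, 0.0091]
orientation: [[-0.605, 0.796, 0.0], [0.796, 0.605, -0.001], [-0.001, -0.0, -1.0]]
wrist_force: [-0.0, -0.2, -0.1]
width: 0.001
top size [ 34.5 151.4] c_world [552.3 130.3] yaw 37.4 BAY c -96.9 67.4 th 26.4 corners [[-0.146, 0.128], [-0.079, -0.008], [-0.048, 0.007], [-0.115, 0.143]]
scene size [ 36.1 192.3] c_world [541.2 144. ] yaw 37.2 BAY c -105.2 83.0 th 26.2 corners [[-0.164, 0.161], [-0.079, -0.011], [-0.047, 0.005], [-0.131, 0.177]]
(array([67.2,  1.1, -2. ]), np.float64(-0.004))
```

```bash
python3 -m jog '[[-6,0,0,0,1],[-12,0,0,0,1],[-18,0,0,0,1],[-24,0,0,0,1],[-30,0,0,0,1],[-36,0,0,0,1],[-42,0,0,0,1],[-48,0,0,0,1],[-54,0,0,0,1],[-60,0,0,0,1],[-66,0,0,0,1],[-66,0,0,0,1]]'; python3 -c "
from h import *;traypose()"
```

```text
t: 8.45
ee_pos: [0.5226, 0.1704, 0.0095]
orientation: [[-0.605, 0.796, 0.001], [0.796, 0.605, -0.0], [-0.001, 0.001, -1.0]]
wrist_force: [0.0, -0.4, 0.2]
width: -0.003
top size [ 34.3 129.8] c_world [598.7  69.3] yaw 37.3 BAY c -63.0 -1.3 th 26.3 corners [[-0.107, 0.049], [-0.05, -0.067], [-0.019, -0.052], [-0.076, 0.065]]
scene size [ 36.1 189.4] c_world [582.2  90.7] yaw 37.0 BAY c -75.2 22.9 th 26.0 corners [[-0.133, 0.1], [-0.05, -0.07], [-0.017, -0.054], [-0.1, 0.116]]
```

View pics/l_scene.png

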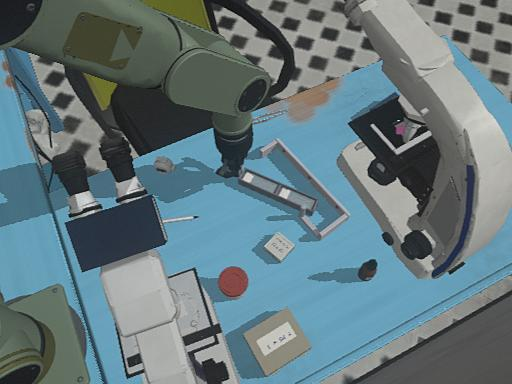

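The tray is slanted with its right end at (312,208), just past the left of the post. I push the remaining ~36 mm, then move round to the rear of the left end.

```bash
python3 -m jog '[[-6,0,0,0,1],[-12,0,0,0,1],[-18,0,0,0,1],[-24,0,0,0,1],[-30,0,0,0,1],[-36,0,0,0,1],[-36,0,0,0,1],[0,0,0,0,1],[15,-10,-60,0,1],[15,-40,-60,0,1],[15,-40,-60,0,1]]'; python3 -c "
from h import *;traypose()"
```

```text
t: 9.93
ee_pos: [0.4797, 0.1576, 0.0696]
orientation: [[-0.605, 0.796, -0.0], [0.796, 0.605, -0.001], [-0.001, -0.001, -1.0]]
wrist_force: [0.2, 0.5, 0.1]
width: -0.002
top size [ 34.8 165.9] c_world [610.2  54.1] yaw 37.1 BAY c -54.6 -18.4 th 26.1 corners [[-0.107, 0.048], [-0.034, -0.1], [-0.002, -0.085], [-0.076, 0.064]]
scene size [ 36.  179.8] c_world [606.4  57.9] yaw 37.3 BAY c -57.6 -14.0 th 26.3 corners [[-0.114, 0.059], [-0.034, -0.103], [-0.002, -0.087], [-0.081, 0.075]]
```

```bash
python3 -c "
from h import *;print(shift(.519,.0915,.011,105))"
```

```text
(array([-75.8, -10.9,  58.2]), np.float64(0.388))
```

```bash
python3 -m jog '[[-25,-15,0,0.15,1],[-50,-15,0,0.3,1],[-76,-11,0,0.388,1],[-76,-11,0,0.388,1],[-76,-11,30,0.388,1],[-76,-11,58,0.388,1],[-76,-11,58,0.388,1],[-76,-11,58,0.388,1]]'; python3 -c "
from h import *
t=lambda x,y:(.6603+.9816*x-.1908*y,.0826+.1908*x+.9816*y)
for x,y in((-.126,.041),(-.1,.054),(-.075,.062),(-.055,.066),(-.0485,.067)):print(shift(*t(x,y),.011,105))"
```

```text
t: 11.02
ee_pos: [0.5187, 0.0919, 0.0118]
orientation: [[-0.26, 0.966, 0.001], [0.966, 0.26, 0.0], [0.0, 0.001, -1.0]]
wrist_force: [0.4, -1.0, 0.4]
width: 0.0
(array([ 4. , 11.6,  0.8]), np.float64(0.001))
(array([15.2, 38.4,  0.8]), np.float64(0.001))
(array([21.4, 63.9,  0.8]), np.float64(0.001))
(array([23.9, 84.2,  0.8]), np.float64(0.001))
(array([24.5, 90.7,  0.9]), np.float64(0.001))
```

```bash
python3 -m jog '[[4,12,0,0,1],[7,19,0,0,1],[10,26,0,0,1],[13,33,0,0,1],[16,40,0,0,1],[18,47,0,0,1],[20,54,0,0,1],[21,61,0,0,1],[22,68,0,0,1],[23,74,0,0,1],[24,80,0,0,1],[24,80,0,0,1]]'; python3 -c "
from h import *;traypose();print(shift(.6001,.1381,.011,105))"
```

```text
t: 12.52
ee_pos: [0.5901, 0.1356, 0.0113]
orientation: [[-0.259, 0.966, 0.001], [0.966, 0.259, 0.0], [0.0, 0.001, -1.0]]
wrist_force: [-0.1, -0.7, -0.2]
width: -0.002
top size [34.6 80.4] c_world [631.3  20.6] yaw 4.9 BAY c -40.3 -55.3 th -6.1 corners [[-0.053, -0.013], [-0.062, -0.093], [-0.027, -0.097], [-0.019, -0.017]]
scene size [ 61.7 173.2] c_world [629.9  64.2] yaw 15.5 BAY c -33.4 -12.2 th 4.5 corners [[-0.071, 0.072], [-0.057, -0.101], [0.004, -0.096], [-0.009, 0.077]]
(array([-0.1, 10.7,  0.4]), np.float64(0.0))
```

The left push also swung the right end off the wall, towards the post. I back off and look before pushing nearer the middle.

```bash
python3 -m jog '[[0,-15,0,0,1],[0,-35,0,0,1],[0,-60,-30,0,1],[0,-110,-70,0,1],[0,-110,-70,0,1]]'; python3 -c "
from h import *;traypose()
a=cv2.imread('pics/l_scene.png');cv2.imwrite('pics/c5.png',cv2.resize(a[130:260,230:370],None,fx=4,fy=4,interpolation=cv2.INTER_CUBIC))"
```

```text
t: 13.25
ee_pos: [0.4816, 0.1065, 0.0838]
orientation: [[-0.259, 0.966, 0.003], [0.966, 0.259, 0.001], [-0.0, 0.003, -1.0]]
wrist_force: [0.4, -0.0, -0.6]
width: 0.001
top size [ 35.2 179.7] c_world [627.4  70.1] yaw 4.2 BAY c -34.6 -6.0 th -6.8 corners [[-0.041, 0.085], [-0.063, -0.093], [-0.028, -0.097], [-0.007, 0.081]]
scene size [ 36.3 180.1] c_world [629.1  68. ] yaw 4.4 BAY c -33.4 -8.4 th -6.6 corners [[-0.041, 0.083], [-0.062, -0.096], [-0.026, -0.1], [-0.005, 0.079]]
```

View pics/c5.png

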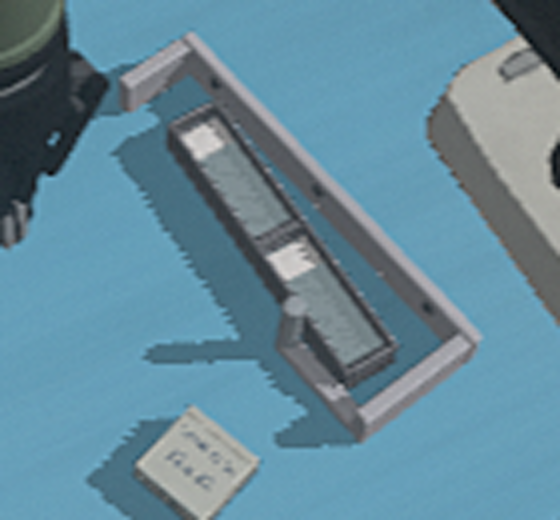

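The crop shows the left end near the wall (about (205,115)), and the right end behind the post but about 27 mm off the wall. I push the rear face just left of the post.

```bash
python3 -c "
from h import *
t=lambda x,y:(.6603+.9816*x-.1908*y,.0826+.1908*x+.9816*y)
for x,y in((-.105,-.028),(-.075,-.028),(-.048,-.028)):print(shift(*t(x,y),.011,101))"
```

```text
(array([-89.8,  57.3,  71.3]), np.float64(0.07))
(array([-91.9,  87.3,  71.3]), np.float64(0.07))
(array([-93.8, 114.2,  71.4]), np.float64(0.07))
```

```bash
python3 -m jog '[[-45,20,0,0.07,1],[-90,50,0,0.07,1],[-90,57,20,0.07,1],[-90,57,71,0.07,1],[-90,57,71,0.07,1],[-90,72,71,0.07,1],[-91,80,71,0.07,1],[-92,87,71,0.07,1],[-92,92,71,0.07,1],[-92,96,71,0.07,1],[-93,100,71,0.07,1],[-93,104,71,0.07,1]]'; python3 -c "
from h import *
t=lambda x,y:(.6603+.9816*x-.1908*y,.0826+.1908*x+.9816*y)
traypose();print(shift(*t(-.048,-.028),.011,101))"
```

```text
t: 14.85
ee_pos: [0.607, 0.0437, 0.0103]
orientation: [[-0.191, 0.982, -0.001], [0.982, 0.191, -0.0], [0.0, -0.001, -1.0]]
wrist_force: [-3.0, -0.8, 2.0]
width: -0.003
top size [35.3 57.4] c_world [625.8 132.6] yaw 8.3 BAY c -24.3 55.7 th -2.7 corners [[-0.041, 0.085], [-0.043, 0.028], [-0.008, 0.026], [-0.005, 0.084]]
scene size [62.4 70.6] c_world [633.1  14.1] yaw 10.3 BAY c -39.8 -62.1 th -0.7 corners [[-0.071, -0.026], [-0.071, -0.097], [-0.009, -0.098], [-0.008, -0.027]]
(array([-0. , 10.7, -0.8]), np.float64(0.0))
```

```bash
python3 -m jog '[[0,3,0,0,1],[0,6,0,0,1],[0,8,0,0,1],[0,8,0,0,1]]'; python3 -m jog '[[0,2,0,0,1],[0,2,0,0,1]]'; python3 -c "
from h import *;traypose()"
```

```text
t: 15.45
ee_pos: [0.6158, 0.0455, 0.0102]
orientation: [[-0.191, 0.982, 0.001], [0.982, 0.191, 0.0], [0.0, 0.001, -1.0]]
wrist_force: [-1.6, -0.4, 0.1]
width: -0.003
t: 15.7
ee_pos: [0.6175, 0.0459, 0.0103]
orientation: [[-0.191, 0.982, 0.0], [0.982, 0.191, 0.0], [0.0, 0.0, -1.0]]
wrist_force: [-1.6, -0.5, -0.7]
width: 0.002
top size [32.4 58. ] c_world [629.7 134.6] yaw 11.7 BAY c -20.1 56.9 th 0.7 corners [[-0.037, 0.086], [-0.036, 0.028], [-0.004, 0.028], [-0.004, 0.086]]
scene size [55.7 68.2] c_world [644.1  13.8] yaw 17.5 BAY c -29.0 -64.5 th 6.5 corners [[-0.061, -0.034], [-0.053, -0.102], [0.003, -0.095], [-0.005, -0.027]]
```

```bash
python3 -m jog '[[0,1.5,0,0,1],[0,3,0,0,1],[0,3,0,0,1]]'; python3 -m jog '[[0,-15,0,0,1],[0,-45,0,0,1],[0,-60,-40,0,1],[0,-110,-70,0,1],[0,-110,-70,0,1]]'; python3 -c "
from h import *;traypose()"
```

```text
t: 16.18
ee_pos: [0.6185, 0.0464, 0.0102]
orientation: [[-0.191, 0.982, -0.004], [0.982, 0.191, 0.0], [0.001, -0.004, -1.0]]
wrist_force: [-6.0, -0.2, 4.7]
width: -0.002
t: 16.8
ee_pos: [0.5116, 0.0253, 0.0826]
orientation: [[-0.19, 0.982, 0.004], [0.982, 0.19, 0.0], [-0.0, 0.004, -1.0]]
wrist_force: [0.4, 0.2, 0.2]
width: 0.0
top size [ 30.5 179.4] c_world [642.1  75.3] yaw 11.1 BAY c -19.3 -3.7 th 0.1 corners [[-0.035, 0.086], [-0.034, -0.093], [-0.004, -0.093], [-0.004, 0.086]]
scene size [ 30.2 161.3] c_world [644.8  63.4] yaw 10.6 BAY c -18.9 -15.8 th -0.4 corners [[-0.033, 0.065], [-0.035, -0.096], [-0.004, -0.097], [-0.003, 0.065]]
```

Home within about 1 mm at both ends. I finish with a firm nudge on the left end, as the task orders.

```bash
python3 -c "
from h import *
t=lambda x,y:(.6603+.9816*x-.1908*y,.0826+.1908*x+.9816*y)
for x,y in((-.09,.055),(-.052,.055),(-.047,.055)):print(shift(*t(x,y),.011,101))"
```

```text
(array([83.1, 64.5, 70.4]), np.float64(-0.0))
(array([ 83.1, 102.5,  70.5]), np.float64(-0.0))
(array([ 83.1, 107.5,  70.5]), np.float64(-0.0))
```

```bash
python3 -m jog '[[42,20,0,0,1],[83,60,0,0,1],[83,64,20,0,1],[83,64,70,0,1],[83,64,70,0,1],[83,85,70,0,1],[83,97,70,0,1],[83,101,70,0,1],[83,104,70,0,1],[83,106.5,70,0,1],[83,107.5,70,0,1],[83,107.5,70,0,1]]'; python3 -m jog '[[0,1.5,0,0,1],[0,1.5,0,0,1]]'
```

```text
t: 18.4
ee_pos: [0.6018, 0.1274, 0.0103]
orientation: [[-0.191, 0.982, -0.0], [0.982, 0.191, 0.0], [0.0, -0.0, -1.0]]
wrist_force: [0.3, 0.1, -0.1]
width: -0.001
t: 18.65
ee_pos: [0.6025, 0.1275, 0.0102]
orientation: [[-0.191, 0.982, -0.002], [0.982, 0.191, -0.0], [0.0, -0.002, -1.0]]
wrist_force: [-3.2, -0.1, 1.9]
width: 0.002
```

```bash
python3 -m jog '[[0,1.5,0,0,1],[0,2.5,0,0,1],[0,2.5,0,0,1]]'; python3 -m jog '[[0,-15,0,0,1],[0,-45,0,0,1],[0,-60,-50,0,1],[30,-100,-100,0,1],[80,-120,-140,0,1],[130,-120,-150,0,1],[180,-120,-150,0,1],[220,-120,-150,0,1],[220,-120,-150,0,1]]'
python3 - <<'E'
from h import *
from cell import bot
import h
traypose()
for n in('top','scene'):
    c=bot.camera(n);P=cloud([c],(.5,.72,-.07,.23),(.018,.032))[0]
    b={'top':np.array([.6597,.0839,.1936]),'scene':np.array([.6608,.0812,.191])}[n];p,q=loc(P,b)
    for a,z in((-.085,-.06),(-.03,0),(.0,.03),(.055,.08)):
        m=(q>a)&(q<z)&(p>-.05)&(p<-.02);print(n,a,'rear x',np.percentile(p[m],2).round(4),m.sum())
    for k,bx,zr in(('carton',(.45,.58,-.1,.02),(.013,.025)),('cup',(.35,.45,-.12,-.02),(.05,.07)),('count',(.34,.43,.2,.3),(.03,.06)),('bottle',(.5,.75,-.25,-.08),(.05,.1))):
        A=cloud([dict(np.load(f'pics/{n}0.npz'))],bx,zr)[0];B=cloud([c],bx,zr)[0];print(k,(A.mean(0)*1e3).round(1),(B.mean(0)*1e3).round(1),len(A),len(B))
o=[cv2.imread('pics/l_scene.png')[90:300,130:400],cv2.imread('pics/l_top.png')[90:300,130:400]]
cv2.imwrite('pics/f.png',cv2.resize(np.hstack(o),(800,311)))
E
```

```text
t: 19.02
ee_pos: [0.6026, 0.1275, 0.0101]
orientation: [[-0.191, 0.982, -0.007], [0.982, 0.191, -0.001], [0.0, -0.007, -1.0]]
wrist_force: [-8.3, -2.7, 6.8]
width: 0.001
t: 20.15
ee_pos: [0.4461, 0.3239, 0.1605]
orientation: [[-0.195, 0.981, 0.002], [0.981, 0.195, 0.002], [0.001, 0.002, -1.0]]
wrist_force: [0.3, -0.1, 0.3]
width: 0.002
top size [ 31.  179.4] c_world [642.1  75.1] yaw 11.3 BAY c -19.3 -3.9 th 0.3 corners [[-0.035, 0.086], [-0.034, -0.094], [-0.003, -0.094], [-0.004, 0.086]]
scene size [ 30.5 180.8] c_world [642.4  73.1] yaw 11.0 BAY c -19.4 -6.0 th -0.0 corners [[-0.035, 0.084], [-0.035, -0.096], [-0.004, -0.096], [-0.004, 0.084]]
top -0.085 rear x -0.0338 32
top -0.03 rear x -0.0341 43
top 0.0 rear x -0.0337 34
top 0.055 rear x -0.0341 32
carton [526.4 -25.9  19. ] [526.3 -26.   18.9] 373 375
cup [408.1 -61.2  59.6] [408.2 -61.2  59.4] 493 492
count [382.6 255.8  41.4] [382.9 255.9  40.6] 171 179
bottle [ 721.  -156.5   83.6] [ 720.6 -156.3   83.4] 331 325
scene -0.085 rear x -0.0336 42
scene -0.03 rear x -0.0343 56
scene 0.0 rear x -0.034 44
scene 0.055 rear x -0.034 35
carton [526.9 -29.   19.3] [526.9 -28.9  19.3] 501 499
cup [408.8 -64.9  59.7] [408.8 -65.   59.7] 720 717
count [384.  250.6  40.8] [384.4 250.5  40.7] 175 173
bottle [ 720.5 -163.5   83.2] [ 720.9 -163.6   83.4] 539 539
```

View pics/f.png

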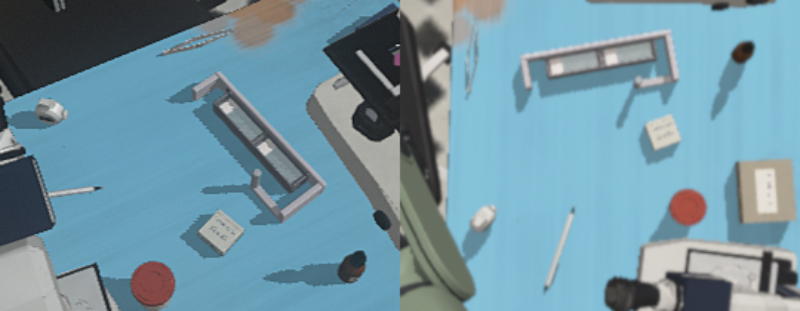

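Both views show the tray flat along the back wall behind the post. Its rear face is 34 mm from the wall along its whole length, the bystanders have not moved and the hand is clear.

```bash
python3 -c "
from cell import bot
print(bot.hand_in())"
```

```text
the job is handed in; nothing more can be done
None
```

The tray is parked fully home in the bay, flat along the back wall, and I handed the job in at about 20 s of the 72 s allowed. `hand_in()` reports no verdict.

**What I did:** With the fingers shut, I pushed the right end forward until the tray slanted about 26° to the bay. I then pushed on the left end face, past the left of the post, until the right end was behind it. Next I pushed the left end round.

**What went off plan:** The left-end push also swung the right end about 27 mm off the wall, back against or very near the post. I corrected this by pushing the rear face just left of the post, then finished with a firm push on the left end.

**Last checks:**
- **Tray:** Both cameras put the rear face 33.6–34.3 mm from the wall along its whole length (the tray is 34 mm wide), with the slant within 0.3°. The two cameras differ by about 2 mm in where the tray lies along the wall, but both put it clear of the cheeks.
- **Loose things:** The carton, cup, counter and bottle are within 0.5 mm of where they started. I checked the forceps only by eye; they looked unmoved.
- **Forces and hand:** The wrist force readings stayed at about 11 N or less. The hand is clear and touching nothing.

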